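# Load the yarn bobbin into the sprung carrier and pin it shut

### The job

Slide the wound yarn bobbin up off its upright spindle and seat it on the sprung seat of the open hinged carrier, then swing the lid over onto it. Push the steel pin from its holder down through the hole in the lid into the hole in the base until its flange has pressed the lid fully shut, and finish still holding the pin down like that, because the seat's spring lifts the lid as soon as you ease off. Leave the other things on the bench where they are.

Things in the scene. Friction and masses are not known exactly. Their poses are not given: they have to be found in the camera images.
- bobbin: the cream yarn bobbin on the upright spindle: a plain round ring, outer diameter 46 mm, 30 mm tall, through bore 18 mm, 0.12 kg, with its axis (z) upright. Origin: centre of its underside.
- spindle: fixed dark round foot, 84 mm across and 15 mm high, with a steel post 12 mm thick standing on its centre up to z = 70 mm; the bobbin sits on the foot, the post through its bore and standing 25 mm above it. Origin: centre of the foot's underside. It may stand on the robot's left or right; the pin holder stands on the other side.
- carrier: fixed aluminium bobbin carrier: base plate 160 (x) x 100 (y) x 8 mm, sprung seat in the middle, lid hinge at its +x end between two posts (at y = +-44 mm, 54 mm high), block with the base hole at its -x end (36 x 45 mm, top at 42 mm). No side walls: room for fingers on the seat's +-y sides. Origin: centre of its underside; +x points away from the robot, yaw within 0.35 rad.
- seat (a point): top face of the sprung white round seat (56 mm across) at the middle of the carrier, 20 mm above the bench when unloaded. A boss 12 mm thick with a tapered tip stands 11 mm up from it and goes into the bobbin's bore (3 mm clearance all round). The seat sinks straight down up to 7.5 mm on a spring of about 2 N/mm.
- hinge (a point): midpoint of the lid's hinge axis (along the carrier's y), 60 mm to +x of the seat's centre, 48 mm above the bench. The lid is a steel plate reaching 135 mm from the axis, 70 mm wide, 8 mm thick, 0.2 kg, the axis in its mid-plane; shut, it lies level from the hinge towards the carrier's -x, underside 44 mm and top 52 mm above the bench.
- lid (a joint): lid angle, rad: 0 = fully shut, pi/2 = upright; starts at 1.75 to 2.0, leaning back away from the robot. A stiff hinge (0.06 N m) lets it stay where left when near upright; below about 1 rad it falls by its weight. On a seated bobbin it rests ajar at about 0.05 to 0.1; 5 to 6 N down at the pin hole shuts it.
- lid_hole (a point): centre of the mouth of the 12 mm through hole in the lid, on the lid's top (outer) face, 115 mm from the hinge axis, on its centre line; moves with the lid. The point's z axis is normal to the lid.
- base_hole (a point): centre of the mouth of the 12 mm vertical hole in the base block, 42 mm above the bench, 34 mm deep, 55 mm to the carrier's -x of the seat's centre; exactly below the lid's hole when the lid is shut.
- pin: steel locking pin standing upright in its holder: shank 8 mm thick, 40 mm long with tapered tip, then a flange 20 mm across, 4 mm thick, then a round grip 14 mm thick, 32 mm tall (76 mm in all), 0.05 kg. Origin: centre of the tip, z up along the pin. Pushed home in the shut carrier the tip is 12 mm above the bench, the flange's underside on the lid's top.
- pin_flange (a point): point on the pin's axis at the underside of its flange, 40 mm above the tip.
- holder: fixed grey block 60 x 60 x 45 mm with a 12 mm hole in its top, in which the pin stands with its flange on the top face. Origin: centre of its underside.
- spare_bobbin: bystander: larger cream bobbin, 68 mm across, 55 mm tall, standing in the grey tray beyond the carrier. Origin: centre of its underside.
- beaker: bystander: empty glass beaker, 70 mm across, 75 mm tall. Origin: centre of its underside.
- bottle: bystander: brown bottle, 44 mm across, 85 mm tall. Origin: centre of its underside.
- spatula: bystander: spatula 150 mm long, lying near the robot. Origin: middle of its underside.
- jar: bystander: lidded jar, 70 mm across, 90 mm tall. Origin: centre of its underside.
- dryer: bystander: black hair dryer lying on the robot's right, 210 mm long, 84 mm thick. Origin: under the middle of its barrel.
There are look-alikes about, which are no part of the job. Leave any green or red look-alike of the bobbin alone.

How it is judged (in metres and radians):
On the way, in this order (a step that is already met when the one before it is completed fails the run):
1. the bobbin is off the spindle, its underside higher than the post's top (height (world z) of bobbin above 0.072 m), for 0.05 s.
2. the bobbin sits flat on the carrier's seat, let go (horizontal distance between bobbin and seat below 0.006 m and z of bobbin in the frame of seat below 0.004 m and angle between the z axis of bobbin and the z axis of carrier, either way round below 0.12 rad and contact force between the fingers and bobbin below 0.1 N), for 0.2 s.
3. the lid lies on the bobbin (horizontal distance between bobbin and seat below 0.006 m and z of bobbin in the frame of seat below 0.004 m and angle between the z axis of bobbin and the z axis of carrier, either way round below 0.12 rad and value of joint lid below 0.15 rad), for 0.2 s.
4. the pin has gone through the lid into the base hole (horizontal distance between pin and base_hole below 0.005 m and z of pin in the frame of base_hole below -0.01 m and value of joint lid below 0.15 rad), for 0.05 s.
At the end, for the whole second after the job is handed in: At the end the gripper still bears on the pin and the pin on the carrier (each over 2 N); lid shut (under 0.025 rad); pin upright (0.15 rad), at rest, tip 26 mm or more below the base hole's mouth, 5 mm off axis at most; bobbin flat on the seat within 6 mm (value of joint lid below 0.025 rad and horizontal distance between bobbin and seat below 0.006 m and z of bobbin in the frame of seat below 0.004 m and angle between the z axis of bobbin and the z axis of carrier, either way round below 0.12 rad and horizontal distance between pin and base_hole below 0.005 m and z of pin in the frame of base_hole below -0.026 m and z of pin_flange in the frame of lid_hole above -0.003 m and angle between the z axis of pin and the z axis of carrier, either way round below 0.15 rad and contact force between pin and carrier above 2 N and contact force between the fingers and pin above 2 N and linear speed of pin below 0.02 m/s); the arm keeps its last pose, push and grip.
It fails at once if another thing on the bench is pushed more than 30 mm (distance of any of spare_bobbin, beaker, bottle, spatula, jar, dryer from where it was at the start of the episode above 0.03 m).
It also fails if it takes over 67 s, if anything falls off the work surface, if the arm or the gripper's body presses on something with over 40 N, if the wrist force passes 120 N, or if a joint passes its speed limit or range.

### The arm

A 6-joint arm with a two-finger parallel gripper is mounted at the origin on the work surface. World frame = base frame: x ahead of the robot, y to its left, z up, the work surface at z = 0. Lengths are in mm, angles in rad, forces in N, time in s.
With the tool pointing down it reaches from about 300 to 875 mm from the base axis. Payload 4.2 kg.
Tool frame: the origin (TCP) lies on the front face of the gripper's body, between the roots of the fingers; the fingertips stand 73 mm ahead of it and the grasp point (between the pads) lies ahead of it (tcp_to_grasp is the x of the grasp point in the tool frame, in mm); x points along the fingers, y is the direction in which the jaws open and shut, and the axes are right-handed (so a half turn about x gives the same grasp; the last joint's range is limited). The gripper opens to 85 mm and grips with 20 to 120 N. Pads are 22 mm wide; open, the fingers measure 114 mm over their backs; the gripper's body (76 mm by 85 mm) begins 54 mm behind the grasp point. The pads swing forward as they close: fully open they stand 13 mm farther back than shut.
Start: joints at [-1.13, 0.32, 1.565, -0, 1.257, -0.02], TCP at [255.684, -515.033, 303.938] pointing down, gripper open.
Joint ranges: [-3.11, 3.11], [-0.84, 2.01], [0.21, 2.61], [-1.34, 4.49], [0.05, 2.63], [-2.56, 2.56]. Speed limits (rad/s): [2.57, 2.57, 3.14, 3.14, 3.14, 3.14].

### API

Orientations are given as a rotation vector (axis times angle).
In Python, from workcell import get_obs, capture, hand_in, tcp_to_grasp gives the robot as it stands.
- The arm moves only by the shell command python3 -m jog 'ROWS' [FORCE]. ROWS is JSON, a list of rows, each an object of numbers: "fingers": the opening, from 0 (shut) to 1 (fully open); "tx", "ty", "tz": the shift along the tool's x, y, z in cm; "wx", "wy", "wz": the turn, a rotation vector about the tool's x, y, z in rad. In form: [{"fingers": .., "tx": .., "ty": .., "tz": .., "wx": .., "wy": .., "wz": ..}, ...]. A call has 1 to 12 rows; each row shifts and turns the pose as measured when the row begins, along the tool's axes as they then stand; what a row does not reach is not made up. A row lasts 1/10 s, in which the tool goes at most 50 mm and 8.59 degrees, less where a joint would pass 70% of its speed; a pose out of reach is approached as far as the arm can. A call with a gripper value outside its range is refused whole. The fingers move at their own pace and stop on an object; FORCE is the grip in N (left out, the last holds). Time passes only in rows, so rows that do not move let the fingers close. It gives the time, the measured TCP pose, the force and the opening at its end, in the units of the state.
- get_obs(): the state, without advancing time (a new reading comes with each control period).
- capture(name): name is "side" or "top"; returns a dict with "color" (420x560x3 uint8, red, green, blue), "z_map" (420x560 float32, mm along the optical axis (not along the pixel's ray), 0 where there is no reading), "fx", "fy", "cx", "cy" (pixels), "camera_from_world" (4x4, takes a point from world to camera coordinates). Camera axes: x right, y down, z forward; pixel columns grow to the right and rows downward; lengths in mm; the calibration is good to about 2 mm. A picture is of the moment at which its call begins.
- hand_in(): hands the job in, once; it reports no verdict.
The state is a dict: "time": time; "q": joint angles; "qd": joint speeds; "tau": joint torques, N m; "tcp_pos": TCP position; "eef_rot": TCP orientation; "force": force on the tool from outside, world axes, zero at the start; "moment": the same for the moment, N m; "grip_width": opening from 0.0 (shut) to 1.0 (fully open).
Only numpy, scipy, OpenCV 4.12 (cv2) and the standard library are available. Lean on these libraries where they do the work, as an engineer would, in place of code of your own. Each camera call takes 0.05 s, during which the arm holds its last target. There are 200 camera calls.

## Working session

There is one attempt and no reset: what is moved stays moved. The work goes in short steps, Python scripts to look and compute and a shell command to move; the robot and the scene stay as the last step left them, time stands still between calls to the robot, and variables do not carry over. Pictures are saved under pics/ and viewed, about 8 in all and at most 12, crops included, and the job is handed in when it is done.

```bash
mkdir -p pics; cat > h.py <<'E'
import numpy as np, cv2
from scipy.spatial.transform import Rotation as R
from workcell import get_obs, capture, tcp_to_grasp
def cloud(c):
    z=c["z_map"]; v,u=np.mgrid[:z.shape[0],:z.shape[1]]
    P=np.stack([(u-c["cx"])*z/c["fx"],(v-c["cy"])*z/c["fy"],z],-1)
    M=np.linalg.inv(c["camera_from_world"])
    W=P@M[:3,:3].T+M[:3,3]; W[z==0]=np.nan
    return W
def px(c,p):
    q=(c["camera_from_world"]@np.r_[p,1])[:3]; return c["cx"]+c["fx"]*q[0]/q[2],c["cy"]+c["fy"]*q[1]/q[2]
def save(n,im): cv2.imwrite("pics/"+n,im[...,::-1])
def crop(im,x0,y0,w,h,s): return cv2.resize(im[y0:y0+h,x0:x0+w],None,fx=s,fy=s,interpolation=cv2.INTER_CUBIC)
def st():
    o=get_obs(); Rm=R.from_rotvec(o["eef_rot"]).as_matrix()
    print("t",o["time"],"tcp",np.round(o["tcp_pos"],1),"\n",np.round(Rm,3),"F",np.round(o["force"],1),"grip",o["grip_width"]); return o,Rm
def delta(target,yaw=None):
    "grasp-point-independent: TCP target in world -> tool cm; yaw=world angle of the jaw axis"
    o,Rm=st(); print("tool shift cm",np.round(Rm.T@(np.array(target)-o["tcp_pos"])/10,2))
    # turn needed for x down, y along yaw (nearest half turn)
    if yaw is None: yaw=np.arctan2(Rm[1,1],Rm[0,1])
    best=None
    for k in (0,np.pi):
        y=np.array([np.cos(yaw+k),np.sin(yaw+k),0]);x=np.array([0,0,-1.]);T=np.stack([x,y,np.cross(x,y)],1)
        w=R.from_matrix(Rm.T@T).as_rotvec()
        if best is None or np.linalg.norm(w)<np.linalg.norm(best): best=w
    print("turn",np.round(best,3))
E
python3 - <<'E'
from h import *
a=capture("top");b=capture("side")
save("top0.png",a["color"]);save("side0.png",b["color"])
np.savez("t0.npz",**a);np.savez("s0.npz",**b)
st();print(tcp_to_grasp, a["fx"],b["fx"])
print(np.round(np.linalg.inv(a["camera_from_world"])[:3],2),np.round(np.linalg.inv(b["camera_from_world"])[:3],2))
E
```

```text
t 0.1 tcp [ 255.5 -514.7  303.2] 
 [[-0.001  0.445 -0.896]
 [ 0.001 -0.896 -0.445]
 [-1.    -0.002  0.   ]] F [ 0.3  0.6 -0. ] grip 1.0004171414837806
53.900000000000006 531.9942945148608 388.80643490483607
[[-1.00000e-02 -1.00000e+00  8.00000e-02  4.27070e+02]
 [-1.00000e+00  1.00000e-02  1.00000e-02 -4.60300e+01]
 [-1.00000e-02 -8.00000e-02 -1.00000e+00  1.77699e+03]] [[ 9.9000e-01 -9.0000e-02  9.0000e-02  4.7426e+02]
 [-1.2000e-01 -5.6000e-01  8.2000e-01 -9.1334e+02]
 [-2.0000e-02 -8.2000e-01 -5.7000e-01  6.8093e+02]]
```

View pics/top0.png

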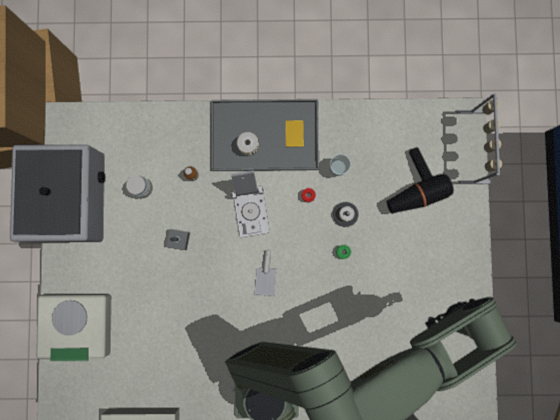

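View pics/side0.png

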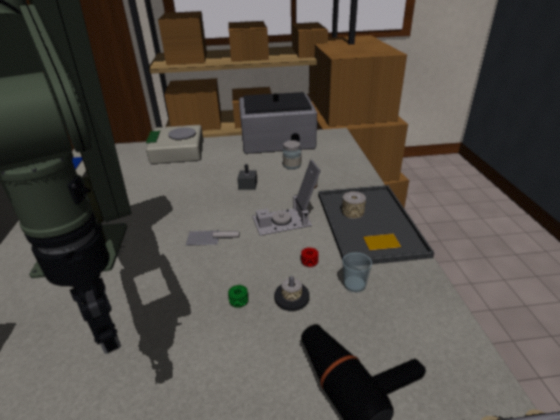

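Both views agree. The cream bobbin on its dark foot is at top (345,213) / side (291,293). Possible mistakes are the spare bobbin in the tray at (247,144), the red ring at (308,195) and the green ring at (343,252). The carrier is at (251,212), with the lid at (243,184) and the holder at (176,239). Next I'll crop in close and measure.

```bash
python3 - <<'E'
from h import *
a=dict(np.load("t0.npz"));b=dict(np.load("s0.npz"))
im=np.zeros((600,800,3),np.uint8)
im[:300,:400]=crop(a["color"],220,170,60,45,6.667)[:300,:400]
im[:300,400:]=crop(a["color"],320,190,60,45,6.667)[:300,:400]
im[300:,:400]=crop(a["color"],150,220,60,45,6.667)[:300,:400]
im[300:,400:]=crop(b["color"],245,155,80,60,5)
save("crops.png",im)
for n,c,cr in(("top",a,0),("side",b,0)):
    W=cloud(c); 
    def near(lab,x,y,r,z0,z1):
        m=(np.hypot(W[...,0]-x,W[...,1]-y)<r)&(W[...,2]>z0)&(W[...,2]<z1); p=W[m]
        if len(p): print(n,lab,len(p),"mean",p.mean(0).round(1),"min",p.min(0).round(1),"max",p.max(0).round(1))
        return p
    if n=="top":
        sp=W[213,345];ho=W[239,176];ca=W[212,251];print(sp,ho,ca)
    m=W[(np.hypot(W[...,0]-sp[0],W[...,1]-sp[1])<200)];print("bench z",np.nanmedian(m[:,2]))
    near("bobbin",*sp[:2],60,35,55);near("post",*sp[:2],60,57,90);near("foot",*sp[:2],60,8,22)
    p=near("holder",*ho[:2],60,36,52);near("pin",*ho[:2],60,55,100)
    if len(p): print(cv2.minAreaRect(p[:,:2].astype(np.float32)))
    p=near("base",*ca[:2],110,4,13);
    if len(p)>5: print(cv2.minAreaRect(p[:,:2].astype(np.float32)))
    p=near("block",*ca[:2],100,37,47)
    near("seat",*ca[:2],35,15,26);near("lid",*ca[:2],130,60,220)
    near("spare",*W[144,247][:2],50,40,70) if n=="top" else 0
E
```

```text
[ 556.48838402 -262.24110246   34.47241228] [474.83675188 285.01633363  73.04799642] [563.56135046  47.08696545  20.56088573]
bench z 1.115590093281753
top bobbin 144 mean [ 556.5 -266.6   45. ] min [ 533.3 -291.7   35. ] max [ 579.3 -244.7   54.3]
top post 14 mean [ 556.7 -267.7   64.9] min [ 551.  -279.    57.3] max [ 564.4 -261.7   73.1]
top foot 315 mean [ 555.1 -265.5   15. ] min [ 498.4 -318.     8.1] max [ 605.5 -216.1   21.9]
top holder 298 mean [477.1 285.6  45.1] min [442.9 251.7  37.1] max [511.8 320.8  51.9]
top pin 29 mean [474.7 285.6  72.7] min [452.9 261.9  55.5] max [497.7 310.8  89.8]
((477.29931640625, 286.52142333984375), (61.39379119873047, 59.644474029541016), 79.9239730834961)
top base 1004 mean [557.   46.7   7.7] min [454.7 -62.3   4. ] max [668.9 155.   13. ]
((558.3406372070312, 46.28157043457031), (208.3566131591797, 217.8191375732422), 12.069062232971191)
top block 120 mean [523.4  41.8  42.7] min [493.4   9.4  37.4] max [636.9 104.7  46.7]
top seat 183 mean [568.2  47.5  20.2] min [534.   14.2  15.1] max [596.8  80.3  25.8]
top lid 467 mean [651.6  61.6 
[... 483 characters left out ...]
75.3 277.   42.8] min [441.3 247.7  36.1] max [508.8 321.8  50.8]
side pin 29 mean [476.5 280.1  69.9] min [469.2 273.8  55.3] max [482.4 291.9  82. ]
((475.64520263671875, 284.0538024902344), (67.70741271972656, 60.36803436279297), 79.76624298095703)
side base 597 mean [569.1  31.6   7.4] min [482.4 -14.3   4. ] max [650.  102.7  13. ]
((566.2708129882812, 45.963539123535156), (158.7633056640625, 105.5270004272461), 8.682857513427734)
side block 143 mean [533.4  34.5  41. ] min [492.6   1.2  37.1] max [642.1  99.6  46.8]
side seat 156 mean [567.1  42.7  18.6] min [539.2  16.2  15. ] max [594.4  72.7  25.4]
side lid 562 mean [649.8  53.  120.9] min [621.4  20.1  60.1] max [678.6  99.4 177.4]
```

View pics/crops.png

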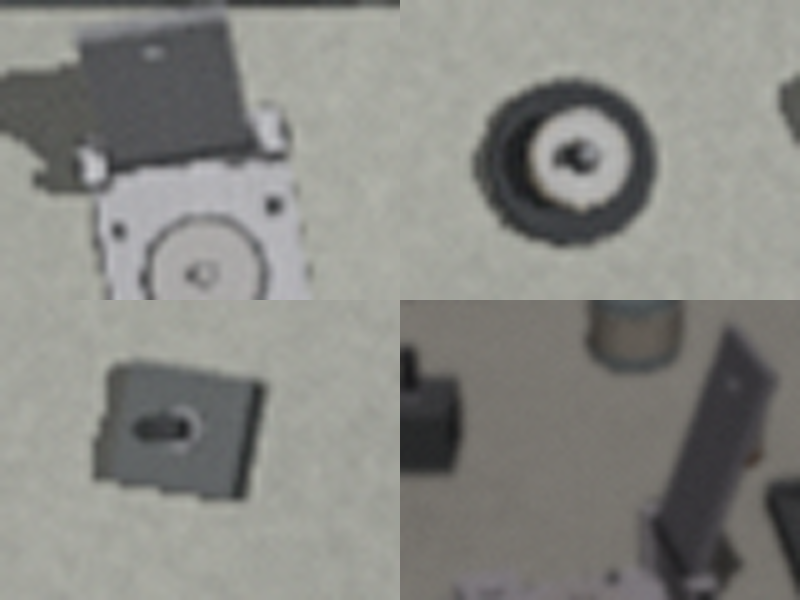

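The crops confirm the choice: the cream ring sits on the dark foot with the post through it at about (346.5,213.3). The pin stands in the grey holder, and the lid leans back with its hole visible near its tip. One refining measurement follows.

```bash
cat >> h.py <<'E'
def ray(c,u,v,z):
    M=np.linalg.inv(c["camera_from_world"]); d=M[:3,:3]@np.array([(u-c["cx"])/c["fx"],(v-c["cy"])/c["fy"],1]); return M[:3,3]+d*(z-M[2,3])/d[2]
def ransac_circle(p,r,tol=1.5):
    from scipy.optimize import least_squares
    return least_squares(lambda c:np.hypot(*(p-c).T)-r,p.mean(0),loss="soft_l1",f_scale=tol).x
E
python3 - <<'E'
from h import *
a=dict(np.load("t0.npz"));b=dict(np.load("s0.npz"))
s=6.667
f=lambda x,y,x0,y0:((x+.5)/s-.5+x0,(y+.5)/s-.5+y0)
P=lambda lab,x,y,x0,y0,z:print(lab,ray(a,*f(x,y,x0,y0),z).round(1))
P("seat ring",207,272,220,170,20);P("boss",208,272,220,170,31)
P("postL",93,167,220,170,54);P("postR",270,130,220,170,54)
P("foot",166,161,320,190,15);P("bobbin",179.5,158.5,320,190,45);P("post top",187,155,320,190,70)
P("pin top",183,428-300,150,220,81)
# colour segmentation: bright carrier plate (top), foot dark
W=cloud(a)
for n,c in(("top",a),("side",b)):
    W=cloud(c)
    d=np.hypot(W[...,0]-566,W[...,1]-47)
    m=((W[...,2]>4)&(W[...,2]<60)&(d<105)).astype(np.uint8)
    k,l,stt,_=cv2.connectedComponentsWithStats(cv2.morphologyEx(m,cv2.MORPH_OPEN,np.ones((3,3),np.uint8)))
    p=W[(l==1+stt[1:,4].argmax())&(W[...,2]<12)][:,:2]; print(n,cv2.minAreaRect(p.astype(np.float32)))
    # lid: plane fit
    q=W[(d<150)&(W[...,2]>70)&(W[...,2]<170)]; 
    yv=np.array([-np.sin(.15),np.cos(.15)]);xv=np.array([np.cos(.15),np.sin(.15)])
    t=q[:,:2]@xv; A=np.polyfit(q[:,2],t,1); print(n,"lid x' = ",A,"angle",np.pi/2+np.arctan(A[0]),"y range",np.percentile(q[:,:2]@yv,[3,50,97]),"seat x'",np.array([566,47])@xv)
    mm=(np.hypot(W[...,0]-555,W[...,1]+268)<40)&(abs(W[...,2]-45)<4);print("bobbin top",cv2.minEnclosingCircle(W[mm][:,:2].astype(np.float32)))
    mm=(np.hypot(W[...,0]-476,W[...,1]-283)<14)&(W[...,2]>55)&(W[...,2]<90);print("pin",np.median(W[mm],0))
E
```

```text
seat ring [569.   48.3  20. ]
boss [568.1  47.3  31. ]
postL [618.3 102.   54. ]
postR [635.7  15.4  54. ]
foot [ 555.5 -262.9   15. ]
bobbin [ 554.5 -265.8   45. ]
post top [ 554.3 -266.3   70. ]
pin top [475.3 280.2  81. ]
top ((565.886962890625, 47.45108413696289), (152.74819946289062, 98.7135009765625), 8.02619743347168)
top lid x' =  [3.50622023e-01 6.08696845e+02] angle 1.9080251794885053 y range [-69.43826645 -35.86310576  -3.63934099] seat x' 566.6680223380591
bobbin top ((557.0172729492188, -267.0102844238281), 23.256074905395508)
pin [476.3588748  286.314463    79.91625325]
side ((566.2708129882812, 45.963539123535156), (158.7633056640625, 105.5270004272461), 8.682857513427734)
side lid x' =  [3.51530800e-01 6.07798152e+02] angle 1.9088342363700876 y range [-74.46309029 -46.42388051  -6.15765974] seat x' 566.6680223380591
bobbin top ((554.0756225585938, -269.56976318359375), 24.158884048461914)
pin [476.24912314 279.39633153  69.95709001]
```

```bash
python3 -c "
from h import *
delta([555,-266,170],1.745)"
```

```text
t 0.1 tcp [ 255.5 -514.7  303.2] 
 [[-0.001  0.445 -0.896]
 [ 0.001 -0.896 -0.445]
 [-1.    -0.002  0.   ]] F [ 0.3  0.6 -0. ] grip 1.0004171414837806
tool shift cm [ 13.33  -8.94 -37.89]
turn [0.287 0.    0.002]
```

```bash
python3 -m jog '[{"fingers":1,"ty":-0.9,"tz":-3.8},{"ty":-0.9,"tz":-3.8},{"ty":-0.9,"tz":-3.8},{"ty":-0.9,"tz":-3.8},{"ty":-0.9,"tz":-3.8},{"ty":-0.9,"tz":-3.8},{"ty":-0.9,"tz":-3.8},{"ty":-0.9,"tz":-3.8},{"wx":0.1},{"wx":0.1},{"wx":0.1},{}]' 40; python3 -c "
from h import *
delta([555,-266,170],1.745)"
```

```text
t 0.1 tcp [ 255.5 -514.7  303.2] 
 [[-0.001  0.445 -0.896]
 [ 0.001 -0.896 -0.445]
 [-1.    -0.002  0.   ]] F [ 0.3  0.6 -0. ] grip 1.0004171414837806
tool shift cm [ 13.33  -8.94 -37.89]
turn [0.287 0.    0.002]$[0]: bad value
```

```bash
python3 -m jog '[{"fingers":1.0,"tx":0,"ty":-0.9,"tz":-3.8,"wx":0,"wy":0,"wz":0}]' 40; echo; python3 -m jog --help | head -20
```

```text
time: 0.2
tcp_pos: [283.7, -491.5, 302.5]
eef_rot: [1.966, 0.458, -1.971]
force: [1.3, 0.5, 0.3]
grip_width: 0.997
invalid input: not JSON, or not a number
```

```bash
python3 -m jog '[{"fingers":1,"tx":0,"ty":-1,"tz":-4,"wx":0,"wy":0,"wz":0},{"fingers":1,"tx":0,"ty":-1,"tz":-4,"wx":0,"wy":0,"wz":0},{"fingers":1,"tx":0,"ty":-1,"tz":-4,"wx":0,"wy":0,"wz":0},{"fingers":1,"tx":0,"ty":-1,"tz":-4,"wx":0,"wy":0,"wz":0},{"fingers":1,"tx":0,"ty":-1,"tz":-4,"wx":0,"wy":0,"wz":0},{"fingers":1,"tx":0,"ty":-1,"tz":-4,"wx":0,"wy":0,"wz":0},{"fingers":1,"tx":0,"ty":-1,"tz":-4,"wx":0,"wy":0,"wz":0},{"fingers":1,"tx":0,"ty":-1,"tz":-4,"wx":0,"wy":0,"wz":0},{"fingers":1,"tx":0,"ty":0,"tz":0,"wx":0.1,"wy":0,"wz":0},{"fingers":1,"tx":0,"ty":0,"tz":0,"wx":0.1,"wy":0,"wz":0},{"fingers":1,"tx":0,"ty":0,"tz":0,"wx":0.1,"wy":0,"wz":0},{"fingers":1,"tx":0,"ty":0,"tz":0,"wx":0,"wy":0,"wz":0}]'; python3 -c "
from h import *
delta([555,-266,170],1.745)"
```

```text
time: 1.4
tcp_pos: [547.2, -265.1, 295.3]
eef_rot: [2.138, 0.17, -2.159]
force: [0.4, 1.0, -0.7]
grip_width: 0.996
t 1.4 tcp [ 547.2 -265.1  295.3] 
 [[-0.01   0.148 -0.989]
 [ 0.008 -0.989 -0.148]
 [-1.    -0.01   0.009]] F [ 0.4  1.  -0.7] grip 0.9963798566769052
tool shift cm [12.52  0.33 -0.87]
turn [-0.025  0.009  0.01 ]
```

```bash
python3 -m jog '[{"fingers":1,"tx":4,"ty":0.15,"tz":-0.45,"wx":-0.025,"wy":0.01,"wz":0.01},{"fingers":1,"tx":4,"ty":0.15,"tz":-0.45,"wx":0,"wy":0,"wz":0},{"fingers":1,"tx":4,"ty":0,"tz":0,"wx":0,"wy":0,"wz":0},{"fingers":1,"tx":0,"ty":0,"tz":0,"wx":0,"wy":0,"wz":0}]'; python3 -c "
from h import *
delta([555,-266,93],1.745)
a=capture('top');b=capture('side')
np.savez('t1.npz',**a);np.savez('s1.npz',**b)
im=np.hstack([crop(a['color'],315,185,60,60,6.667),crop(b['color'],250,240,80,80,5)]);save('g1.png',im)"
```

```text
time: 1.8
tcp_pos: [557.1, -267.0, 173.2]
eef_rot: [2.129, 0.193, -2.119]
force: [-1.6, 0.6, -0.3]
grip_width: 0.999
t 1.8 tcp [ 557.1 -267.   173.2] 
 [[ 0.005  0.182 -0.983]
 [-0.002 -0.983 -0.182]
 [-1.     0.003 -0.005]] F [-1.6  0.6 -0.3] grip 0.9990880603340085
tool shift cm [ 8.02 -0.16  0.22]
turn [ 0.009 -0.005 -0.003]
```

View pics/g1.png

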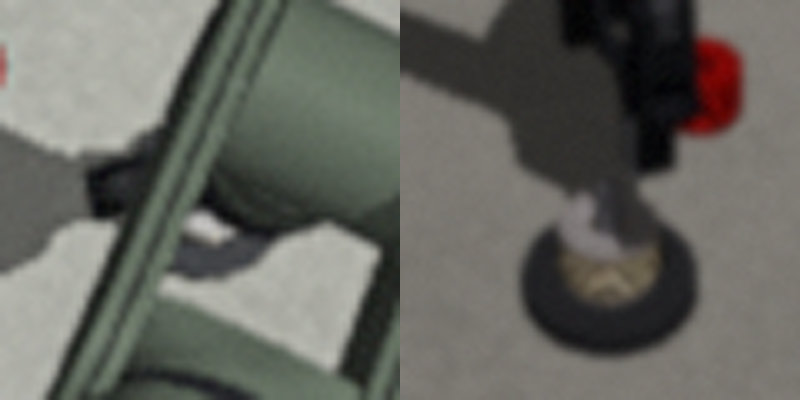

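```bash
python3 -c "
from h import *
b=dict(np.load('s1.npz'))
for y in(-50,50):
  for z in(100,113): 
    p=[557+(-.18*y),-267+y,z];u,v=px(b,p);print(y,z,'crop',(u-250)*5+400,(v-240)*5)
print([((u-250)*5+400,(v-240)*5) for u,v in[px(b,[555,-266,70]),px(b,[555,-266,15])]])
W=cloud(b);print(W[265:277:2,[298,301,304]].round(0).tolist())"
```

```text
-50 100 crop 647.3495940081614 202.80877120796333
-50 113 crop 647.2817729305899 180.29782589117673
50 100 crop 576.108667758092 57.84768169378168
50 113 crop 575.4592784182296 36.14503227191719
[(np.float64(606.2906161498609), np.float64(175.55202421287277)), (np.float64(607.9542304346021), np.float64(261.68071776417946))]
[[[559.0, -341.0, 166.0], [565.0, -345.0, 168.0], [571.0, -344.0, 167.0]], [[562.0, -327.0, 148.0], [568.0, -324.0, 144.0], [574.0, -324.0, 144.0]], [[562.0, -326.0, 141.0], [568.0, -322.0, 137.0], [575.0, -322.0, 137.0]], [[562.0, -325.0, 135.0], [569.0, -321.0, 131.0], [574.0, -325.0, 134.0]], [[562.0, -326.0, 130.0], [568.0, -325.0, 129.0], [575.0, -324.0, 127.0]], [[562.0, -326.0, 125.0], [589.0, -194.0, -1.0], [596.0, -196.0, -1.0]]]
```

The side view shows the near finger at crop (655,150) and the foot centred near crop (610,270). The fingers straddle the bobbin in line with my estimate, so I'm descending and gripping.

```bash
python3 -m jog '[{"fingers":1,"tx":3,"ty":-0.1,"tz":0.1,"wx":0.01,"wy":-0.005,"wz":0},{"fingers":1,"tx":3,"ty":0,"tz":0,"wx":0,"wy":0,"wz":0},{"fingers":1,"tx":2,"ty":0,"tz":0,"wx":0,"wy":0,"wz":0},{"fingers":1,"tx":0,"ty":0,"tz":0,"wx":0,"wy":0,"wz":0}]'; python3 -c "
from h import *
delta([556,-266,93],1.745)"
```

```text
time: 2.3
tcp_pos: [566.9, -272.5, 109.5]
eef_rot: [2.152, 0.163, -2.088]
force: [-0.7, -0.4, 0.6]
grip_width: 1.002
t 2.3 tcp [ 566.9 -272.5  109.5] 
 [[ 0.032  0.173 -0.984]
 [-0.019 -0.985 -0.174]
 [-0.999  0.024 -0.028]] F [-0.7 -0.4  0.6] grip 1.0020741377260032
tool shift cm [ 1.6  -0.87  1.01]
turn [ 0.    -0.028 -0.024]
```

```bash
python3 -m jog '[{"fingers":1,"tx":0,"ty":-0.85,"tz":1.0,"wx":0,"wy":-0.03,"wz":-0.025},{"fingers":1,"tx":0,"ty":0,"tz":0,"wx":0,"wy":0,"wz":0}]'; python3 -c "
from h import *
delta([556,-266,93],1.745)"
```

```text
time: 2.5
tcp_pos: [558.0, -267.3, 114.4]
eef_rot: [2.133, 0.184, -2.123]
force: [0.7, 1.0, 0.1]
grip_width: 0.998
t 2.5 tcp [ 558.  -267.3  114.4] 
 [[ 0.005  0.174 -0.985]
 [-0.003 -0.985 -0.174]
 [-1.     0.004 -0.004]] F [0.7 1.  0.1] grip 0.9983889450372789
tool shift cm [ 2.14 -0.17  0.18]
turn [ 0.001 -0.004 -0.004]
```

```bash
python3 -m jog '[{"fingers":1,"tx":1,"ty":-0.2,"tz":0.2,"wx":0,"wy":-0.005,"wz":-0.005},{"fingers":1,"tx":1.0,"ty":0,"tz":0,"wx":0,"wy":0,"wz":0},{"fingers":1,"tx":0,"ty":0,"tz":0,"wx":0,"wy":0,"wz":0}]'; python3 -c "
from h import *
delta([556,-266,93],1.745)"
```

```text
time: 2.8
tcp_pos: [558.8, -267.3, 98.3]
eef_rot: [2.137, 0.182, -2.118]
force: [-0.1, 0.9, -0.5]
grip_width: 0.998
t 2.8 tcp [ 558.8 -267.3   98.3] 
 [[ 0.009  0.175 -0.985]
 [-0.004 -0.985 -0.175]
 [-1.     0.006 -0.008]] F [-0.1  0.9 -0.5] grip 0.9978126140940267
tool shift cm [ 0.53 -0.18  0.26]
turn [ 0.002 -0.009 -0.006]
```

```bash
python3 -m jog '[{"fingers":1,"tx":0.6,"ty":-0.2,"tz":0.3,"wx":0,"wy":-0.01,"wz":-0.01},{"fingers":1,"tx":0,"ty":0,"tz":0.05,"wx":0,"wy":-0.005,"wz":-0.005},{"fingers":0.3,"tx":0,"ty":0,"tz":0,"wx":0,"wy":0,"wz":0},{"fingers":0.3,"tx":0,"ty":0,"tz":0,"wx":0,"wy":0,"wz":0},{"fingers":0.3,"tx":0,"ty":0,"tz":0,"wx":0,"wy":0,"wz":0},{"fingers":0.3,"tx":0,"ty":0,"tz":0,"wx":0,"wy":0,"wz":0},{"fingers":0.3,"tx":0,"ty":0,"tz":0,"wx":0,"wy":0,"wz":0},{"fingers":0.3,"tx":0,"ty":0,"tz":0,"wx":0,"wy":0,"wz":0}]' 40; python3 -c "
from h import *
delta([556,-266,93],1.745)"
```

```text
time: 3.6
tcp_pos: [555.3, -266.3, 91.9]
eef_rot: [2.125, 0.198, -2.142]
force: [-0.4, 0.4, -0.6]
grip_width: 0.529
t 3.6 tcp [ 555.3 -266.3   91.9] 
 [[-0.009  0.175 -0.984]
 [ 0.008 -0.984 -0.175]
 [-1.    -0.01   0.007]] F [-0.4  0.4 -0.6] grip 0.5293404120197711
tool shift cm [-0.11 -0.02 -0.07]
turn [0.002 0.007 0.01 ]
```

```bash
python3 -m jog '[{"fingers":0.3,"tx":-1,"ty":0,"tz":0,"wx":0,"wy":0.005,"wz":0.005},{"fingers":0.3,"tx":-1,"ty":0,"tz":0,"wx":0,"wy":0,"wz":0},{"fingers":0.3,"tx":-1,"ty":0,"tz":0,"wx":0,"wy":0,"wz":0},{"fingers":0.3,"tx":0,"ty":0,"tz":0,"wx":0,"wy":0,"wz":0}]'; python3 -c "
from h import *
delta([556,-266,165],1.745)"
```

```text
time: 4.0
tcp_pos: [555.4, -266.4, 124.6]
eef_rot: [2.129, 0.193, -2.133]
force: [0.4, -1.1, -0.9]
grip_width: 0.527
t 4.0 tcp [ 555.4 -266.4  124.6] 
 [[-0.002  0.175 -0.985]
 [ 0.004 -0.985 -0.175]
 [-1.    -0.004  0.002]] F [ 0.4 -1.1 -0.9] grip 0.5267396900397467
tool shift cm [-4.04 -0.05 -0.05]
turn [0.002 0.002 0.004]
```

```bash
python3 -m jog '[{"fingers":0.3,"tx":-1.5,"ty":0,"tz":0,"wx":0,"wy":0,"wz":0},{"fingers":0.3,"tx":-1.5,"ty":0,"tz":0,"wx":0,"wy":0,"wz":0},{"fingers":0.3,"tx":-1.5,"ty":0,"tz":0,"wx":0,"wy":0,"wz":0},{"fingers":0.3,"tx":-1.5,"ty":0,"tz":0,"wx":0,"wy":0,"wz":0},{"fingers":0.3,"tx":0,"ty":0,"tz":0,"wx":0,"wy":0,"wz":0}]'; python3 -c "
from h import *
delta([568.5,47.8,185],1.745)
a=capture('top');b=capture('side')
np.savez('t2.npz',**a);np.savez('s2.npz',**b)
im=np.hstack([crop(a['color'],315,175,60,60,6.667),crop(b['color'],250,215,80,80,5)]);save('g2.png',im)"
```

```text
time: 4.5
tcp_pos: [555.2, -266.4, 187.7]
eef_rot: [2.129, 0.193, -2.133]
force: [0.7, -0.8, -1.1]
grip_width: 0.529
t 4.5 tcp [ 555.2 -266.4  187.7] 
 [[-0.002  0.175 -0.985]
 [ 0.004 -0.985 -0.175]
 [-1.    -0.004  0.001]] F [ 0.7 -0.8 -1.1] grip 0.5293743974799006
tool shift cm [  0.39 -30.7   -6.82]
turn [0.002 0.001 0.004]
```

View pics/g2.png

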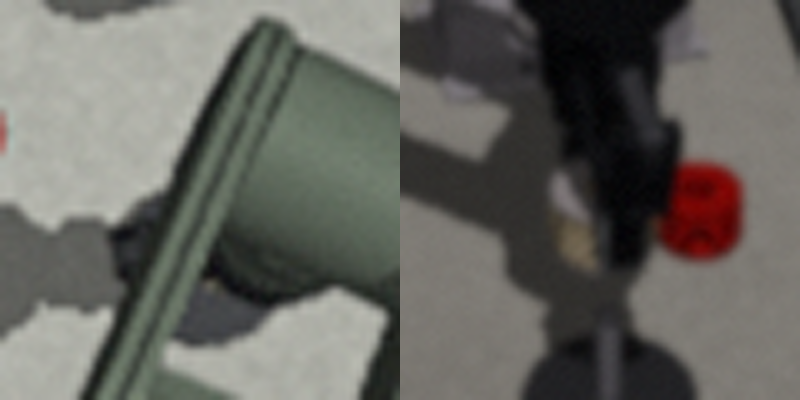

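The side view shows the bobbin gripped clear of the post, with its left edge at crop x≈552 and the bare post at crop (607,350). I'll check its offset in the hand and refine the carrier yaw.

```bash
python3 -c "
from h import *
b=dict(np.load('s2.npz'))
for s in(-1,0,1): u,v=px(b,[555.2+s*23,-266.4+s*-2.7,126]);print((u-250)*5+400,(v-215)*5)
print([((u-250)*5+400,(v-215)*5) for u,v in[px(b,[555.3,-266,70])]])
a=dict(np.load('t0.npz'));save('car.png',crop(a['color'],225,165,54,78,7.6))
"
```

```text
552.2265684938458 208.08889186253055
605.047338310849 206.88475080054332
657.8867888414325 205.6801838792893
[(np.float64(606.9439454122173), np.float64(300.4841969036326))]
```

View pics/car.png

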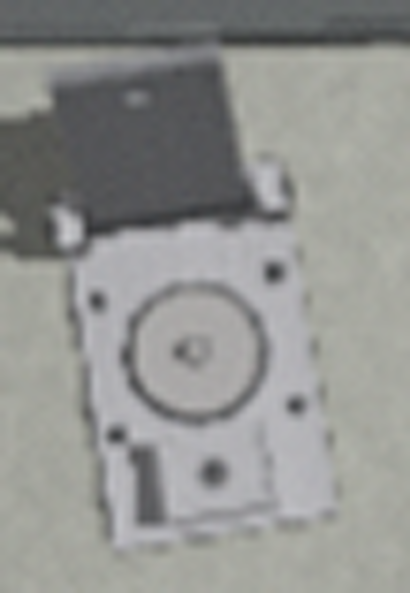

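The bobbin is centred in the hand: its left edge is at 552 predicted and 552 seen. In the carrier crop the seat circle is at (198,351), the base hole at (213,472) and the four screws at (97,300), (275,271), (117,433) and (296,404).

```bash
python3 -c "
from h import *
a=dict(np.load('t0.npz'));f=lambda x,y,z:ray(a,(x+.5)/7.6-.5+225,(y+.5)/7.6-.5+165,z)[:2]
s=[f(*p,8) for p in[(97,300),(275,271),(117,433),(296,404)]]
print(np.round(s,1)); d=s[0]+s[1]-s[2]-s[3];print('yaw',np.arctan2(d[1],d[0]))
d=s[0]+s[2]-s[1]-s[3];print('yaw',np.arctan2(-d[0],d[1]))
S=f(198,351,20);H=f(213,472,42);d=S-H;print('seat',S,f(197,350,31),'hole',H,'dist',np.hypot(*d),'yaw',np.arctan2(d[1],d[0]))
print('lidhole at pi/2..',f(135,97,155))
"
```

```text
[[591.6  93.3]
 [603.7  15. ]
 [533.   84.7]
 [545.    6.1]]
yaw 0.1479650787214961
yaw 0.1528558226156075
seat [567.77100936  48.36282772] [567.32864318  48.20341703] hole [513.80894659  40.96872731] dist 54.46629177478758 yaw 0.13617601445362748
lidhole at pi/2.. [660.28224416  66.1473353 ]
```

```bash
python3 -m jog '[{"fingers":0.3,"tx":0,"ty":-3.8,"tz":-0.85,"wx":0,"wy":0,"wz":0},{"fingers":0.3,"tx":0,"ty":-3.8,"tz":-0.85,"wx":0,"wy":0,"wz":0},{"fingers":0.3,"tx":0,"ty":-3.8,"tz":-0.85,"wx":0,"wy":0,"wz":0},{"fingers":0.3,"tx":0,"ty":-3.8,"tz":-0.85,"wx":0,"wy":0,"wz":0},{"fingers":0.3,"tx":0,"ty":-3.8,"tz":-0.85,"wx":0,"wy":0,"wz":0},{"fingers":0.3,"tx":0,"ty":-3.8,"tz":-0.85,"wx":0,"wy":0,"wz":0},{"fingers":0.3,"tx":0,"ty":-3,"tz":-0.85,"wx":0,"wy":0,"wz":0},{"fingers":0.3,"tx":0,"ty":-2,"tz":-0.85,"wx":0,"wy":0,"wz":0},{"fingers":0.3,"tx":0,"ty":0,"tz":0,"wx":0,"wy":0,"wz":0}]'; python3 -c "
from h import *
delta([567.5,47.5,130],1.72)"
```

```text
time: 5.5
tcp_pos: [568.7, 29.5, 175.9]
eef_rot: [2.112, 0.195, -2.159]
force: [0.3, -0.5, -1.0]
grip_width: 0.528
t 5.5 tcp [568.7  29.5 175.9] 
 [[-0.023  0.171 -0.985]
 [ 0.008 -0.985 -0.171]
 [-1.    -0.012  0.021]] F [ 0.3 -0.5 -1. ] grip 0.5276204598881169
tool shift cm [ 4.61 -1.74 -0.29]
turn [0.023 0.021 0.011]
```

```bash
python3 -m jog '[{"fingers":0.3,"tx":0,"ty":-1.75,"tz":-0.15,"wx":0.025,"wy":0.02,"wz":0.01},{"fingers":0.3,"tx":1.5,"ty":0,"tz":0,"wx":0,"wy":0,"wz":0},{"fingers":0.3,"tx":1.5,"ty":0,"tz":0,"wx":0,"wy":0,"wz":0},{"fingers":0.3,"tx":0,"ty":0,"tz":0,"wx":0,"wy":0,"wz":0}]'; python3 -c "
from h import *
delta([567.5,47.5,115],1.72)"
```

```text
time: 5.9
tcp_pos: [565.0, 46.0, 141.9]
eef_rot: [2.137, 0.158, -2.152]
force: [-0.4, -0.5, -1.0]
grip_width: 0.529
t 5.9 tcp [565.   46.  141.9] 
 [[-0.007  0.147 -0.989]
 [-0.001 -0.989 -0.147]
 [-1.     0.     0.007]] F [-0.4 -0.5 -1. ] grip 0.5294972306413954
tool shift cm [ 2.69 -0.11 -0.29]
turn [-0.002  0.007 -0.   ]
```

```bash
python3 -m jog '[{"fingers":0.3,"tx":1,"ty":-0.1,"tz":-0.3,"wx":0,"wy":0.005,"wz":0},{"fingers":0.3,"tx":1,"ty":0,"tz":0,"wx":0,"wy":0,"wz":0},{"fingers":0.3,"tx":0.7,"ty":0,"tz":0,"wx":0,"wy":0,"wz":0},{"fingers":0.3,"tx":0,"ty":0,"tz":0,"wx":0,"wy":0,"wz":0}]'; python3 -c "
from h import *
delta([567.5,47.5,97],1.72)"
```

```text
time: 6.3
tcp_pos: [567.9, 45.6, 112.6]
eef_rot: [2.143, 0.155, -2.148]
force: [-0.2, -0.5, -1.3]
grip_width: 0.532
t 6.3 tcp [567.9  45.6 112.6] 
 [[-0.002  0.145 -0.989]
 [-0.001 -0.989 -0.145]
 [-1.     0.001  0.003]] F [-0.2 -0.5 -1.3] grip 0.531970396996888
tool shift cm [ 1.56 -0.19  0.01]
turn [-0.004  0.003 -0.001]
```

```bash
python3 -m jog '[{"fingers":0.3,"tx":0,"ty":-0.2,"tz":0,"wx":0,"wy":0,"wz":0},{"fingers":0.3,"tx":0.5,"ty":0,"tz":0,"wx":0,"wy":0,"wz":0},{"fingers":0.3,"tx":0.4,"ty":0,"tz":0,"wx":0,"wy":0,"wz":0},{"fingers":0.3,"tx":0,"ty":0,"tz":0,"wx":0,"wy":0,"wz":0}]'; python3 -c "
from h import *
delta([567.5,47.5,97],1.72)"
```

```text
time: 6.7
tcp_pos: [568.1, 47.7, 103.6]
eef_rot: [2.145, 0.155, -2.146]
force: [0.3, -0.8, 0.3]
grip_width: 0.526
t 6.7 tcp [568.1  47.7 103.6] 
 [[-0.001  0.145 -0.989]
 [-0.001 -0.989 -0.145]
 [-1.     0.001  0.001]] F [ 0.3 -0.8  0.3] grip 0.5263412613193709
tool shift cm [0.66 0.01 0.06]
turn [-0.004  0.001 -0.001]
```

```bash
python3 -m jog '[{"fingers":0.3,"tx":0.4,"ty":0,"tz":0,"wx":0,"wy":0,"wz":0},{"fingers":0.3,"tx":0.3,"ty":0,"tz":0,"wx":0,"wy":0,"wz":0},{"fingers":0.3,"tx":0,"ty":0,"tz":0,"wx":0,"wy":0,"wz":0}]'; python3 -c "
from h import *
delta([567.5,47.5,97],1.72)"
```

```text
time: 7.0
tcp_pos: [568.5, 47.7, 96.4]
eef_rot: [2.146, 0.155, -2.145]
force: [1.1, 0.5, -0.6]
grip_width: 0.527
t 7.0 tcp [568.5  47.7  96.4] 
 [[ 0.     0.145 -0.989]
 [-0.001 -0.989 -0.145]
 [-1.     0.001 -0.   ]] F [ 1.1  0.5 -0.6] grip 0.5269107003301015
tool shift cm [-0.06  0.01  0.1 ]
turn [-0.004 -0.    -0.001]
```

```bash
python3 -m jog '[{"fingers":0.3,"tx":0.2,"ty":0,"tz":0,"wx":0,"wy":0,"wz":0},{"fingers":0.3,"tx":0.1,"ty":0,"tz":0,"wx":0,"wy":0,"wz":0},{"fingers":0.3,"tx":0,"ty":0,"tz":0,"wx":0,"wy":0,"wz":0}]'
```

```text
time: 7.3
tcp_pos: [568.6, 47.8, 94.4]
eef_rot: [2.147, 0.155, -2.145]
force: [-1.7, -1.1, 4.0]
grip_width: 0.53
```

Contact with the spring at +4 N, so I'm releasing and lifting clear.

```bash
python3 -m jog '[{"fingers":1,"tx":0,"ty":0,"tz":0,"wx":0,"wy":0,"wz":0},{"fingers":1,"tx":0,"ty":0,"tz":0,"wx":0,"wy":0,"wz":0},{"fingers":1,"tx":0,"ty":0,"tz":0,"wx":0,"wy":0,"wz":0},{"fingers":1,"tx":0,"ty":0,"tz":0,"wx":0,"wy":0,"wz":0},{"fingers":1,"tx":0,"ty":0,"tz":0,"wx":0,"wy":0,"wz":0},{"fingers":1,"tx":0,"ty":0,"tz":0,"wx":0,"wy":0,"wz":0}]'
python3 -m jog '[{"fingers":1,"tx":-1,"ty":0,"tz":0,"wx":0,"wy":0,"wz":0},{"fingers":1,"tx":-2,"ty":0,"tz":0,"wx":0,"wy":0,"wz":0},{"fingers":1,"tx":-3,"ty":0,"tz":0,"wx":0,"wy":0,"wz":0},{"fingers":1,"tx":-4,"ty":0,"tz":0,"wx":0,"wy":0,"wz":0},{"fingers":1,"tx":-4,"ty":0,"tz":0,"wx":0,"wy":0,"wz":0},{"fingers":0,"tx":-4,"ty":0,"tz":0,"wx":0,"wy":0,"wz":0},{"fingers":0,"tx":-4,"ty":0,"tz":0,"wx":0,"wy":0,"wz":0},{"fingers":0,"tx":0,"ty":0,"tz":0,"wx":0,"wy":0,"wz":0}]'
python3 -c "
from h import *
b=capture('side');np.savez('s3.npz',**b);save('g3.png',crop(b['color'],245,155,80,90,6))
W=cloud(b);m=(np.hypot(W[...,0]-568,W[...,1]-48)<35)&(abs(W[...,2]-49)<4);p=W[m];print(len(p),p.mean(0),cv2.minEnclosingCircle(p[:,:2].astype(np.float32)))
delta([700,68,260],1.72)"
```

```text
time: 7.9
tcp_pos: [569.1, 47.8, 94.1]
eef_rot: [2.148, 0.155, -2.143]
force: [1.2, -0.1, 1.0]
grip_width: 0.998
time: 8.7
tcp_pos: [567.9, 47.9, 326.9]
eef_rot: [2.149, 0.155, -2.142]
force: [0.3, -0.4, -0.0]
grip_width: 0.514
109 [568.9578732   43.44040071  47.82197686] ((568.3743286132812, 46.17616653442383), 25.620746612548828)
t 8.75 tcp [566.8  47.8 324.1] 
 [[-0.002  0.145 -0.989]
 [-0.001 -0.989 -0.145]
 [-1.     0.001  0.002]] F [ 0.3 -0.1 -0.2] grip 0.41517566044464704
tool shift cm [  6.38  -0.07 -13.48]
turn [-0.004  0.002 -0.001]
```

View pics/g3.png

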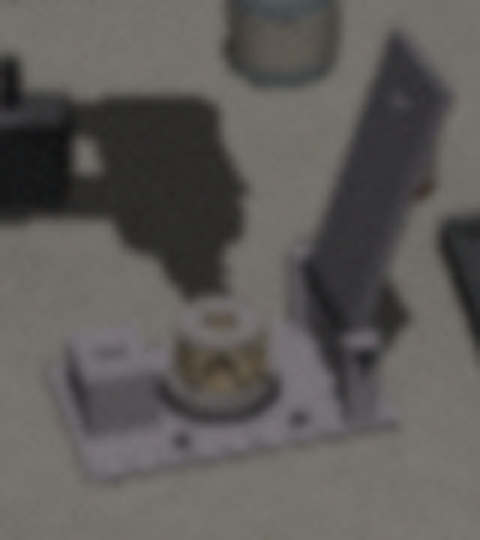

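The bobbin sits flat on the seat at crop (220,350) and the lid still leans back. The closed fingers now go behind the lid.

```bash
python3 -m jog '[{"fingers":0,"tx":0,"ty":0,"tz":-3.5,"wx":0,"wy":0,"wz":0},{"fingers":0,"tx":0,"ty":0,"tz":-3.5,"wx":0,"wy":0,"wz":0},{"fingers":0,"tx":0,"ty":0,"tz":-3.5,"wx":0,"wy":0,"wz":0},{"fingers":0,"tx":0,"ty":0,"tz":-3.5,"wx":0,"wy":0,"wz":0},{"fingers":0,"tx":0,"ty":0,"tz":0,"wx":0,"wy":0,"wz":0}]'; python3 -c "
from h import *
delta([704,68,213],1.72)"
```

```text
time: 9.25
tcp_pos: [705.1, 68.4, 317.4]
eef_rot: [2.13, 0.155, -2.161]
force: [-0.1, -0.2, 0.1]
grip_width: -0.0
t 9.25 tcp [705.1  68.4 317.4] 
 [[-0.014  0.145 -0.989]
 [-0.002 -0.989 -0.145]
 [-1.    -0.     0.015]] F [-0.1 -0.2  0.1] grip -0.00033349003053244797
tool shift cm [10.44  0.02 -0.03]
turn [-0.004  0.015  0.   ]
```

```bash
python3 -m jog '[{"fingers":0,"tx":2.5,"ty":0,"tz":0,"wx":0,"wy":0.015,"wz":0},{"fingers":0,"tx":2.5,"ty":0,"tz":0,"wx":0,"wy":0,"wz":0},{"fingers":0,"tx":2.5,"ty":0,"tz":0,"wx":0,"wy":0,"wz":0},{"fingers":0,"tx":2,"ty":0,"tz":0,"wx":0,"wy":0,"wz":0},{"fingers":0,"tx":0,"ty":0,"tz":0,"wx":0,"wy":0,"wz":0}]'; python3 -c "
from h import *
delta([704,68,213],1.72)"
```

```text
time: 9.75
tcp_pos: [699.4, 67.7, 212.9]
eef_rot: [2.131, 0.156, -2.161]
force: [-0.4, 0.5, 0.2]
grip_width: 0.0
t 9.75 tcp [699.4  67.7 212.9] 
 [[-0.014  0.145 -0.989]
 [-0.001 -0.989 -0.145]
 [-1.    -0.001  0.014]] F [-0.4  0.5  0.2] grip 0.00014663389765745422
tool shift cm [-0.02  0.04 -0.46]
turn [-0.004  0.014  0.001]
```

```bash
python3 -m jog '[{"fingers":0,"tx":0,"ty":0,"tz":1.2,"wx":0,"wy":0.01,"wz":0},{"fingers":0,"tx":0,"ty":0,"tz":1.2,"wx":0,"wy":0,"wz":0},{"fingers":0,"tx":0,"ty":0,"tz":1.2,"wx":0,"wy":0,"wz":0},{"fingers":0,"tx":0,"ty":0,"tz":1.2,"wx":0,"wy":0,"wz":0},{"fingers":0,"tx":0,"ty":0,"tz":1.2,"wx":0,"wy":0,"wz":0},{"fingers":0,"tx":0,"ty":0,"tz":1.2,"wx":0,"wy":0,"wz":0},{"fingers":0,"tx":0,"ty":0,"tz":0,"wx":0,"wy":0,"wz":0}]'; python3 -c "
from h import *
delta([590,51,213],1.72)
W=cloud(capture('side'));x=np.array([np.cos(.15),np.sin(.15)])
q=W[(np.hypot(W[...,0]-630,W[...,1]-57)<60)&(W[...,2]>65)&(W[...,2]<125)];A=np.polyfit(q[:,2],q[:,:2]@x,1);print('lid',np.pi/2+np.arctan(A[0]))"
```

```text
time: 10.45
tcp_pos: [624.8, 56.6, 219.9]
eef_rot: [2.153, 0.157, -2.14]
force: [1.3, -0.4, 0.9]
grip_width: 0.001
t 10.45 tcp [624.8  56.6 219.9] 
 [[ 0.006  0.145 -0.989]
 [ 0.001 -0.989 -0.145]
 [-1.    -0.    -0.006]] F [ 1.3 -0.4  0.9] grip 0.0014258873521886242
tool shift cm [0.67 0.05 3.53]
turn [-0.004 -0.006  0.   ]
lid 1.3870833406661869
```

```bash
python3 -m jog '[{"fingers":0,"tx":0.2,"ty":0,"tz":1,"wx":0,"wy":0,"wz":0},{"fingers":0,"tx":0.2,"ty":0,"tz":1,"wx":0,"wy":0,"wz":0},{"fingers":0,"tx":0.2,"ty":0,"tz":1,"wx":0,"wy":0,"wz":0},{"fingers":0,"tx":0.2,"ty":0,"tz":0.8,"wx":0,"wy":0,"wz":0},{"fingers":0,"tx":0,"ty":0,"tz":0.5,"wx":0,"wy":0,"wz":0},{"fingers":0,"tx":0,"ty":0,"tz":0,"wx":0,"wy":0,"wz":0},{"fingers":0,"tx":0,"ty":0,"tz":0,"wx":0,"wy":0,"wz":0},{"fingers":0,"tx":0,"ty":0,"tz":0,"wx":0,"wy":0,"wz":0}]'; python3 -c "
from h import *
st()
W=cloud(capture('side'))
q=W[(np.hypot(W[...,0]-570,W[...,1]-48)<75)&(W[...,2]>40)&(W[...,2]<140)];x=np.array([np.cos(.15),np.sin(.15)]);print(np.histogram(q[:,2],10))"
```

```text
time: 11.3
tcp_pos: [580.2, 50.1, 211.3]
eef_rot: [2.155, 0.157, -2.137]
force: [0.6, -0.7, -0.4]
grip_width: 0.001
t 11.3 tcp [580.2  50.1 211.3] 
 [[ 0.008  0.145 -0.989]
 [ 0.001 -0.989 -0.145]
 [-1.     0.    -0.008]] F [ 0.6 -0.7 -0.4] grip 0.0011693098821107602
(array([215,  65,  34,  35,  33,  37,  32,  40,  38,  44]), array([ 40.03243718,  50.00519958,  59.97796198,  69.95072438,
        79.92348678,  89.89624919,  99.86901159, 109.84177399,
       119.81453639, 129.7872988 , 139.7600612 ]))
```

```bash
python3 -m jog '[{"fingers":0,"tx":0,"ty":0,"tz":1,"wx":0,"wy":0,"wz":0},{"fingers":0,"tx":0,"ty":0,"tz":1,"wx":0,"wy":0,"wz":0},{"fingers":0,"tx":0,"ty":0,"tz":1,"wx":0,"wy":0,"wz":0},{"fingers":0,"tx":0,"ty":0,"tz":0,"wx":0,"wy":0,"wz":0},{"fingers":0,"tx":0,"ty":0,"tz":0,"wx":0,"wy":0,"wz":0},{"fingers":0,"tx":0,"ty":0,"tz":0,"wx":0,"wy":0,"wz":0}]'; python3 -c "
from h import *
st()
b=capture('side');W=cloud(b);np.savez('s4.npz',**b)
q=W[(np.hypot(W[...,0]-570,W[...,1]-48)<75)&(W[...,2]>40)&(W[...,2]<135)];x=np.array([np.cos(.15),np.sin(.15)]);print(np.histogram(q[:,2],10))
q=q[q[:,2]>62];A=np.polyfit(q[:,2],q[:,:2]@x,1);print(np.pi/2+np.arctan(A[0]))"
```

```text
time: 11.95
tcp_pos: [547.7, 45.4, 211.1]
eef_rot: [2.155, 0.157, -2.137]
force: [0.4, -0.8, -0.1]
grip_width: -0.003
t 11.95 tcp [547.7  45.4 211.1] 
 [[ 0.008  0.145 -0.989]
 [ 0.001 -0.989 -0.145]
 [-1.     0.    -0.008]] F [ 0.4 -0.8 -0.1] grip -0.002627027410151816
(array([ 14,   4,   7,  30, 109, 151, 121, 122, 110,  27]), array([40.38172811, 42.7886007 , 45.19547329, 47.60234588, 50.00921847,
       52.41609106, 54.82296365, 57.22983625, 59.63670884, 62.04358143,
       64.45045402]))
1.433152232680073
```

```bash
python3 - <<'E'
from h import *
b=dict(np.load('s4.npz'));W=cloud(b)
x=np.array([np.cos(.15),np.sin(.15)]);y=np.array([-x[1],x[0]]);d=W[...,:2]-np.array([626.8,56.5])
X=d@x;Y=d@y;m=(X<-10)&(X>-130)&(abs(Y)<32)&(W[...,2]>48)&(W[...,2]<70)
A=np.polyfit(X[m],W[m][:,2],1);print("lid slope",A,m.sum())
c=crop(b["color"],225,160,100,75,6);save("g4.png",c)
delta([475.5,281,250],1.72)
E
```

```text
lid slope [-0.08787054 50.85648153] 465
t 12.0 tcp [547.8  45.4 211.1] 
 [[ 0.008  0.145 -0.989]
 [ 0.001 -0.989 -0.145]
 [-1.     0.    -0.008]] F [-0.3  0.7  1.3] grip -0.001713574756561468
tool shift cm [ -3.92 -24.36   3.71]
turn [-0.004 -0.008 -0.   ]
```

View pics/g4.png

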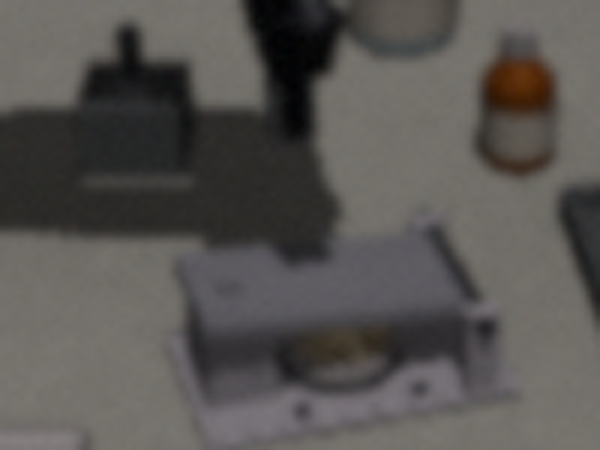

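The lid is down on the bobbin at about 0.09 rad, with its hole at crop (230,288). The pin's top is at crop (128,28), and its shank meets the holder top at about crop (127,65).

```bash
python3 - <<'E'
from h import *
b=dict(np.load('s4.npz'));f=lambda x,y,z:ray(b,(x+.5)/6-.5+225,(y+.5)/6-.5+160,z).round(1)
print("pin top",f(128,28,81),"lid hole",f(230,288,62), "expected", np.array([626.8,56.5])-115*np.array([np.cos(.15),np.sin(.15)]))
for p in([475.5,281,81],[475.5,281,49],[475.5,285,81]):
    u,v=px(b,p);print((u-225)*6+3,(v-160)*6+3)
E
python3 -m jog '[{"fingers":0,"tx":-2,"ty":0,"tz":0.5,"wx":0,"wy":-0.01,"wz":0},{"fingers":0,"tx":-1,"ty":-3.5,"tz":0.5,"wx":0,"wy":0,"wz":0},{"fingers":0.5,"tx":0,"ty":-3.5,"tz":0.5,"wx":0,"wy":0,"wz":0},{"fingers":0.5,"tx":0,"ty":-3.5,"tz":0.5,"wx":0,"wy":0,"wz":0},{"fingers":0.5,"tx":0,"ty":-3.5,"tz":0.5,"wx":0,"wy":0,"wz":0},{"fingers":0.5,"tx":0,"ty":-3.5,"tz":0.5,"wx":0,"wy":0,"wz":0},{"fingers":0.5,"tx":0,"ty":-3.5,"tz":0.5,"wx":0,"wy":0,"wz":0},{"fingers":0.5,"tx":0,"ty":-2,"tz":0.2,"wx":0,"wy":0,"wz":0},{"fingers":0.5,"tx":0,"ty":0,"tz":0,"wx":0,"wy":0,"wz":0}]'; python3 -c "
from h import *
delta([475.5,281,170],1.72)"
```

```text
pin top [475.9 285.3  81. ] lid hole [513.4  36.7  62. ] expected [513.09132604  39.31461477]
128.14269492131558 31.999656431126652
132.66166899590485 82.26259489149601
127.84841802786968 28.80844576603664
time: 12.9
tcp_pos: [479.7, 276.4, 242.7]
eef_rot: [2.153, 0.155, -2.145]
force: [-0.9, -0.8, 0.1]
grip_width: 0.5
t 12.9 tcp [479.7 276.4 242.7] 
 [[ 0.004  0.141 -0.99 ]
 [ 0.002 -0.99  -0.141]
 [-1.    -0.002 -0.004]] F [-0.9 -0.8  0.1] grip 0.4999971845789974
tool shift cm [ 7.27 -0.51  0.38]
turn [-0.007 -0.004  0.002]
```

```bash
python3 -m jog '[{"fingers":0.5,"tx":2,"ty":-0.6,"tz":0.35,"wx":0,"wy":0,"wz":0},{"fingers":0.5,"tx":2,"ty":0,"tz":0,"wx":0,"wy":0,"wz":0},{"fingers":0.5,"tx":2,"ty":0,"tz":0,"wx":0,"wy":0,"wz":0},{"fingers":0.5,"tx":0,"ty":0,"tz":0,"wx":0,"wy":0,"wz":0}]'; python3 -c "
from h import *
delta([475.7,283,126],1.72)"
```

```text
time: 13.3
tcp_pos: [477.3, 281.2, 181.7]
eef_rot: [2.156, 0.155, -2.14]
force: [-0.6, -0.0, -0.1]
grip_width: 0.496
t 13.3 tcp [477.3 281.2 181.7] 
 [[ 0.007  0.143 -0.99 ]
 [ 0.002 -0.99  -0.143]
 [-1.    -0.001 -0.007]] F [-0.6 -0.  -0.1] grip 0.49629051856166373
tool shift cm [ 5.57 -0.19  0.18]
turn [-0.006 -0.007  0.001]
```

```bash
python3 -m jog '[{"fingers":0.5,"tx":1.8,"ty":-0.2,"tz":0.2,"wx":-0.005,"wy":-0.01,"wz":0},{"fingers":0.5,"tx":1.5,"ty":0,"tz":0.05,"wx":0,"wy":0,"wz":0},{"fingers":0.5,"tx":1,"ty":0,"tz":0.05,"wx":0,"wy":0,"wz":0},{"fingers":0.5,"tx":0,"ty":0,"tz":0,"wx":0,"wy":0,"wz":0}]'; python3 -c "
from h import *
delta([475.7,283,126],1.72)"
```

```text
time: 13.7
tcp_pos: [477.3, 281.3, 140.5]
eef_rot: [2.149, 0.159, -2.144]
force: [-0.6, 0.2, -0.3]
grip_width: 0.5
t 13.7 tcp [477.3 281.3 140.5] 
 [[ 0.002  0.145 -0.989]
 [ 0.002 -0.989 -0.145]
 [-1.    -0.002 -0.002]] F [-0.6  0.2 -0.3] grip 0.5002181918417091
tool shift cm [ 1.45 -0.19  0.14]
turn [-0.003 -0.002  0.002]
```

```bash
python3 -m jog '[{"fingers":0.5,"tx":0.8,"ty":-0.2,"tz":0.2,"wx":0,"wy":0,"wz":0},{"fingers":0.5,"tx":0.6,"ty":0,"tz":0.05,"wx":0,"wy":0,"wz":0},{"fingers":0.5,"tx":0,"ty":0,"tz":0,"wx":0,"wy":0,"wz":0}]'; python3 -c "
from h import *
delta([475.7,283,126],1.72)"
```

```text
time: 14.0
tcp_pos: [475.7, 283.1, 127.5]
eef_rot: [2.153, 0.16, -2.142]
force: [0.2, -0.6, 0.3]
grip_width: 0.498
t 14.0 tcp [475.7 283.1 127.5] 
 [[ 0.005  0.145 -0.989]
 [ 0.004 -0.989 -0.145]
 [-1.    -0.003 -0.006]] F [ 0.2 -0.6  0.3] grip 0.49842550532379415
tool shift cm [0.15 0.01 0.  ]
turn [-0.004 -0.006  0.003]
```

```bash
python3 -m jog '[{"fingers":0.5,"tx":0.1,"ty":0,"tz":0,"wx":-0.005,"wy":-0.006,"wz":0.003},{"fingers":0,"tx":0,"ty":0,"tz":0,"wx":0,"wy":0,"wz":0},{"fingers":0,"tx":0,"ty":0,"tz":0,"wx":0,"wy":0,"wz":0},{"fingers":0,"tx":0,"ty":0,"tz":0,"wx":0,"wy":0,"wz":0},{"fingers":0,"tx":0,"ty":0,"tz":0,"wx":0,"wy":0,"wz":0},{"fingers":0,"tx":0,"ty":0,"tz":0,"wx":0,"wy":0,"wz":0},{"fingers":0,"tx":0,"ty":0,"tz":0,"wx":0,"wy":0,"wz":0}]' 80; python3 -c "
from h import *
delta([475.7,283,200],1.72)"
```

```text
time: 14.7
tcp_pos: [476.1, 284.3, 127.4]
eef_rot: [2.145, 0.164, -2.143]
force: [-0.9, 1.1, 0.1]
grip_width: 0.134
t 14.7 tcp [476.1 284.3 127.4] 
 [[ 0.001  0.15  -0.989]
 [ 0.002 -0.989 -0.15 ]
 [-1.    -0.002 -0.001]] F [-0.9  1.1  0.1] grip 0.13434215123786183
tool shift cm [-7.26  0.11  0.05]
turn [ 0.001 -0.001  0.002]
```

```bash
python3 -m jog '[{"fingers":0,"tx":-1,"ty":0,"tz":0,"wx":0,"wy":0,"wz":0},{"fingers":0,"tx":-1.5,"ty":0,"tz":0,"wx":0,"wy":0,"wz":0},{"fingers":0,"tx":-2,"ty":0,"tz":0,"wx":0,"wy":0,"wz":0},{"fingers":0,"tx":-1.5,"ty":0,"tz":0,"wx":0,"wy":0,"wz":0},{"fingers":0,"tx":0,"ty":0,"tz":0,"wx":0,"wy":0,"wz":0}]'; python3 -c "
from h import *
o,_=st()
b=capture('side');np.savez('s5.npz',**b);save('g5.png',crop(b['color'],225,130,60,60,9))
p=o['tcp_pos']
for d in(0,53.9,73,117,121): u,v=px(b,p-np.array([0,0,d]));print(d,(u-225)*9+4,(v-130)*9+4)"
```

```text
time: 15.2
tcp_pos: [476.5, 283.8, 191.4]
eef_rot: [2.146, 0.163, -2.141]
force: [0.6, 0.0, -0.6]
grip_width: 0.132
t 15.2 tcp [476.5 283.8 191.4] 
 [[ 0.002  0.151 -0.989]
 [ 0.001 -0.989 -0.151]
 [-1.    -0.001 -0.002]] F [ 0.6  0.  -0.6] grip 0.13168190632060378
0 169.3657773843435 37.27378851451476
53.9 181.74315445512997 175.69879363892335
73 185.9885454959243 223.17801910133153
117 195.50254645066423 329.57985394741627
121 196.34959447361413 339.0529940357305
```

View pics/g5.png

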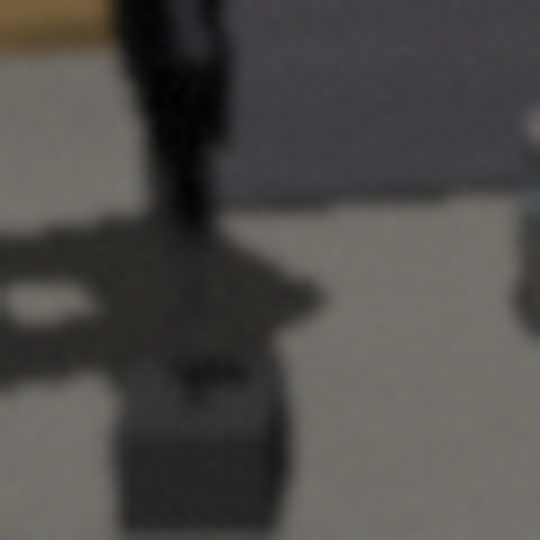

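The pin is faintly visible under the fingertips near crop column 195–205, in shadow. Numeric profiles will read it better.

```bash
python3 - <<'E'
from h import *
b=dict(np.load('s5.npz'));g=b['color'].astype(int).sum(2)
print("cols",list(range(240,256)))
for v in range(150,176): print(v,g[v,240:256])
p=get_obs()['tcp_pos']
for d in(73,80,100,117): print(d,px(b,p-np.array([0,0,d])))
E
```

```text
cols [240, 241, 242, 243, 244, 245, 246, 247, 248, 249, 250, 251, 252, 253, 254, 255]
150 [281 202 126  92  49  15  22  61 113 167 190 195 191 193 186 183]
151 [288 212 135  88  53  25  17  55 106 153 180 188 189 179 181 179]
152 [272 206 130  86  47  27  19  49  98 144 173 180 184 181 176 171]
153 [229 173 115  91  57  36  27  48 103 164 209 225 225 220 229 223]
154 [168 131 112  94  68  53  36  66 120 205 261 283 291 291 292 295]
155 [134 122 112 103  87  69  61  74 123 191 258 299 315 326 319 323]
156 [128 121 120 112 101  89  85  91 118 158 215 268 303 317 323 327]
157 [123 127 124 112 105 101  99 100 112 135 164 208 252 278 307 318]
158 [132 129 125 117 115 113 110 118 125 128 132 157 174 212 253 283]
159 [125 124 127 126 121 118 115 116 124 123 131 131 139 154 185 219]
160 [132 130 127 129 118 121 117 116 127 124 123 130 129 130 142 163]
161 [135 126 129 123 124 118 113 113 124 127 121 122 134 129 131 135]
162 [131 127 127 130 125 111 109 115 124 131 124 124 129 134 131 131]
163 [129 125 128 128 125 116 113 115 125 125 128 126 127 128 130 125]
164 [128 125 125 126 121 117 113 1
[... 376 characters left out ...]
 149 193]
170 [140 146 135 123 102  99  85  88  78  95  91 105 119 143 149 168]
171 [151 149 148 136 111  88  72  74  76  87  80  87 111 140 148 165]
172 [158 154 160 144 132 103  78  87  94 102 112 110 125 148 155 161]
173 [158 161 161 152 145 116 102 106 126 140 143 141 147 152 151 152]
174 [162 161 155 159 149 130 111 123 141 154 157 161 158 157 147 143]
175 [161 158 157 156 152 140 139 139 145 156 156 159 156 157 146 124]
73 (np.float64(245.11618861498044), np.float64(154.6779235424299))
80 (np.float64(245.28736712449918), np.float64(156.58774813477467))
100 (np.float64(245.7707170294929), np.float64(161.98044338524562))
117 (np.float64(246.17501481922125), np.float64(166.4911606687677))
```

```bash
python3 -m jog '[{"fingers":0,"tx":-2,"ty":0,"tz":0,"wx":0,"wy":0,"wz":0},{"fingers":0,"tx":0,"ty":3,"tz":-0.85,"wx":0,"wy":0,"wz":0},{"fingers":0,"tx":0,"ty":3,"tz":-0.85,"wx":0,"wy":0,"wz":0},{"fingers":0,"tx":0,"ty":3,"tz":-0.85,"wx":0,"wy":0,"wz":0},{"fingers":0,"tx":0,"ty":3,"tz":-0.85,"wx":0,"wy":0,"wz":0},{"fingers":0,"tx":0,"ty":3,"tz":-0.85,"wx":0,"wy":0,"wz":0},{"fingers":0,"tx":0,"ty":3,"tz":-0.85,"wx":0,"wy":0,"wz":0},{"fingers":0,"tx":0,"ty":3,"tz":-0.85,"wx":0,"wy":0,"wz":0},{"fingers":0,"tx":0,"ty":2,"tz":-0.5,"wx":0,"wy":0,"wz":0},{"fingers":0,"tx":0,"ty":0,"tz":0,"wx":0,"wy":0,"wz":0}]'; python3 -c "
from h import *
delta([513,39.5,200],1.72)"
```

```text
time: 16.25
tcp_pos: [573.8, 55.3, 202.9]
eef_rot: [2.121, 0.159, -2.155]
force: [0.0, 0.5, -0.8]
grip_width: 0.135
t 16.25 tcp [573.8  55.3 202.9] 
 [[-0.015  0.154 -0.988]
 [-0.008 -0.988 -0.154]
 [-1.     0.005  0.016]] F [ 0.   0.5 -0.8] grip 0.1350202763513502
tool shift cm [0.4  0.63 6.24]
turn [ 0.005  0.016 -0.005]
```

```bash
python3 -m jog '[{"fingers":0,"tx":0,"ty":0.3,"tz":2.1,"wx":0.005,"wy":0.015,"wz":-0.005},{"fingers":0,"tx":0,"ty":0.3,"tz":2,"wx":0,"wy":0,"wz":0},{"fingers":0,"tx":0,"ty":0,"tz":2,"wx":0,"wy":0,"wz":0},{"fingers":0,"tx":0,"ty":0,"tz":0,"wx":0,"wy":0,"wz":0}]'; python3 -c "
from h import *
delta([513,39.5,200],1.72)"
```

```text
time: 16.65
tcp_pos: [510.0, 40.4, 199.6]
eef_rot: [2.135, 0.16, -2.154]
force: [0.5, 0.3, -0.6]
grip_width: 0.134
t 16.65 tcp [510.   40.4 199.6] 
 [[-0.009  0.148 -0.989]
 [-0.    -0.989 -0.148]
 [-1.    -0.001  0.009]] F [ 0.5  0.3 -0.6] grip 0.13426640538318244
tool shift cm [-0.04  0.13 -0.28]
turn [-0.001  0.009  0.001]
```

```bash
python3 -m jog '[{"fingers":0,"tx":0,"ty":0.1,"tz":-0.3,"wx":0,"wy":0.01,"wz":0},{"fingers":0,"tx":0,"ty":0,"tz":0,"wx":0,"wy":0,"wz":0}]'; python3 -c "
from h import *
o,_=st()
b=capture('side');np.savez('s6.npz',**b);c=crop(b['color'],240,150,50,60,10);c=np.clip(c*1.8,0,255).astype(np.uint8);save('g6.png',c)
p=o['tcp_pos']
for d in(53.9,73,82,122): u,v=px(b,p-np.array([0,0,d]));print(d,(u-240)*10+5,(v-150)*10+5)
u,v=px(b,[513.4,39.5,62]);print('hole exp',(u-240)*10+5,(v-150)*10+5)"
```

```text
time: 16.85
tcp_pos: [513.8, 40.8, 199.3]
eef_rot: [2.147, 0.162, -2.142]
force: [0.8, 0.1, -0.1]
grip_width: 0.13
t 16.85 tcp [513.8  40.8 199.3] 
 [[ 0.002  0.149 -0.989]
 [ 0.002 -0.989 -0.149]
 [-1.    -0.001 -0.002]] F [ 0.8  0.1 -0.1] grip 0.13011999630719773
53.9 217.60019231201738 323.34385696271283
73 221.53729373084047 382.4358506125685
82 223.36553643105276 409.8759631570013
122 231.28949990814135 528.8068083801388
hole exp 233.32513091500687 575.6484149759956
```

View pics/g6.png

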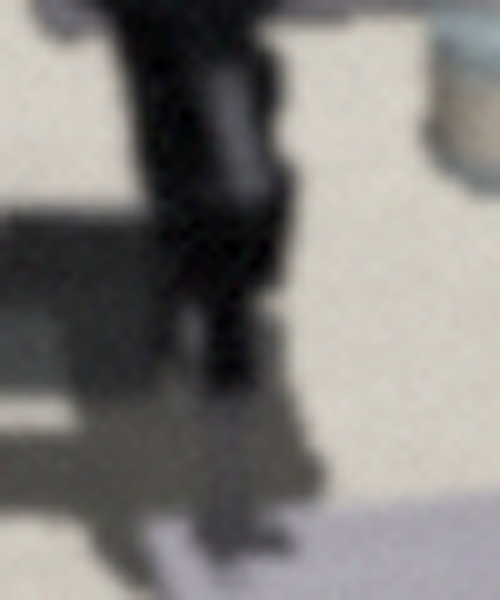

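The fingertip ends near crop (230,385). Below it the shank runs faintly around x≈225–240 down towards the lid, and the finger shadow falls at (250,540). I'll check the pin's pose with the depth map.

```bash
python3 - <<'E'
from h import *
b=dict(np.load('s6.npz'));W=cloud(b);o=get_obs();p=o['tcp_pos']
d=W-p; m=(np.hypot(d[...,0],d[...,1])<28)&(d[...,2]>-135)&(d[...,2]<-40)
for z in range(-132,-40,6):
    q=d[m&(d[...,2]>=z)&(d[...,2]<z+6)]
    if len(q): print(z,len(q),"x",np.percentile(q[:,0],[0,50,100]).round(1),"y",np.percentile(q[:,1],[0,50,100]).round(1))
z=b['z_map'];print(z[184:208:2,256:270].round(0).astype(int)); print(b['color'].astype(int).sum(2)[184:208:2,256:270])
E
```

```text
-126 2 x [-2.  -0.7  0.7] y [-4.2 -2.5 -0.7]
-120 4 x [-2.  -0.4  1.1] y [-4.9 -3.9 -3.4]
-114 3 x [-1.5 -1.3  1.3] y [-4.7 -2.8 -2.6]
-108 4 x [-4.   0.1  1.6] y [-6.  -5.  -2.8]
-102 6 x [-3.8 -1.   2.1] y [-6.1 -4.4  0.9]
-96 6 x [-3.6 -0.5  2.5] y [-6.3 -3.6 -1.3]
-90 3 x [-3.  -0.3  2.6] y [-4.9 -2.6 -1.8]
-84 13 x [-8.5 -0.3  8.5] y [-10.7  -7.6  -4. ]
-78 5 x [-5.6  2.7  8.4] y [-14.1 -12.7 -11.9]
-72 11 x [-12.3  -3.   11.3] y [-18.2 -13.9   9. ]
-66 17 x [-12.3   2.8  12.2] y [-21.8 -16.3   3.7]
-60 14 x [-12.   -3.8   8.7] y [-22.2 -18.    4.8]
-54 20 x [-11.7   0.3  12.3] y [-24.5 -17.9   5.5]
-48 18 x [-11.2   1.    9.8] y [-23.9 -20.    4.1]
-42 5 x [-9.5 -4.5  9.9] y [-23.3 -15.6 -11.9]
[[1358 1095 1079 1073 1075 1066 1069 1065 1068 1071 1077 1374 1368 1373]
 [1359 1359 1086 1078 1077 1071 1068 1075 1071 1075 1082 1362 1361 1362]
 [1351 1352 1351 1080 1082 1075 1076 1078 1080 1079 1083 1343 1354 1349]
 [1341 1342 1339 1082 1087 1084 1089 1087 1090 1091 1333 1341 1339 1338]
 [1330 1329 1325 1101 1094 1095 1094 1096 1096 1327 1324 1330 1328 1326]
 [1319 1320 1320 1321 131
[... 495 characters left out ...]
0  97 110  74  24  21  20  42  83 115 147 220 305]
 [ 79  85  82  86  57  30  16  11  36  68 112 150 218 301]
 [106 115 103 100  74  51  37  49  56  75 114 145 194 271]
 [119 130 127 120 102  96  99  96 101 114 123 128 152 214]
 [127 122 125 128 117 117 117 112 117 116 123 125 137 172]
 [129 124 129 126 122 122 119 116 126 128 131 124 129 142]
 [130 134 128 122 120 118 127 122 124 128 124 131 126 131]
 [131 131 124 125 122 111 122 121 117 119 125 127 132 131]
 [139 146 143 125 120 111 118 113 114 132 152 167 190 199]
 [235 235 214 154 120 109 113 109 115 138 167 184 218 259]
 [267 273 243 197 148 121 112 117 126 132 136 136 166 214]
 [243 275 277 263 229 188 177 196 226 248 254 257 258 268]]
```

Depth shows the pin upright and centred within 0.5 mm of the tool axis, with its tip about 123 mm below the TCP. Now I'm lowering into the lid's hole.

```bash
python3 -m jog '[{"fingers":0,"tx":0.6,"ty":0.13,"tz":0,"wx":0,"wy":0,"wz":0},{"fingers":0,"tx":0.5,"ty":0,"tz":0,"wx":0,"wy":0,"wz":0},{"fingers":0,"tx":0,"ty":0,"tz":0,"wx":0,"wy":0,"wz":0}]'; python3 -c "
from h import *
delta([513.5,39.5,182],1.72)
b=capture('side');np.savez('s7.npz',**b);c=crop(b['color'],250,185,30,30,16);c=np.clip(c*1.5,0,255).astype(np.uint8);save('g7.png',c)
u,v=px(b,[513.4,39.5,62]);print('hole exp',(u-250)*16+8,(v-185)*16+8)"
```

```text
time: 17.2
tcp_pos: [515.6, 40.0, 187.1]
eef_rot: [2.147, 0.163, -2.141]
force: [-0.0, -0.5, -0.6]
grip_width: 0.136
t 17.2 tcp [515.6  40.  187.1] 
 [[ 0.003  0.149 -0.989]
 [ 0.002 -0.989 -0.149]
 [-1.    -0.002 -0.003]] F [-0.  -0.5 -0.6] grip 0.1358637581266091
tool shift cm [0.51 0.02 0.21]
turn [ 0.001 -0.003  0.002]
hole exp 213.320209464011 361.03746396159295
```

View pics/g7.png

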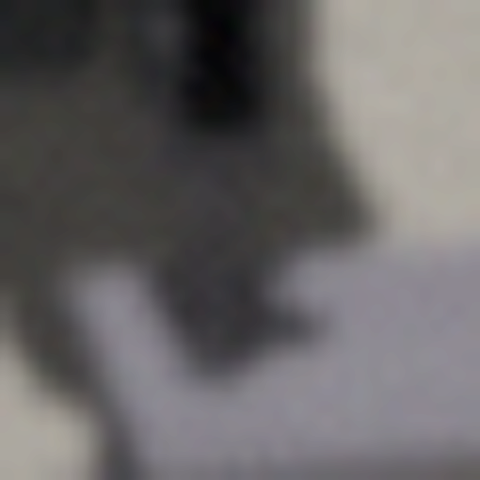

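The shadow covers the mouth; the dark notch at about (215,365) agrees with the expected hole at (213,361). Continuing slowly by feel.

```bash
python3 -m jog '[{"fingers":0,"tx":0,"ty":0.05,"tz":0.2,"wx":0,"wy":-0.003,"wz":0},{"fingers":0,"tx":0.4,"ty":0,"tz":0,"wx":0,"wy":0,"wz":0},{"fingers":0,"tx":0.4,"ty":0,"tz":0,"wx":0,"wy":0,"wz":0},{"fingers":0,"tx":0,"ty":0,"tz":0,"wx":0,"wy":0,"wz":0}]'; python3 -c "
from h import *
delta([513.5,39.5,174],1.72)"
```

```text
time: 17.65
tcp_pos: [513.8, 39.1, 178.6]
eef_rot: [2.144, 0.163, -2.144]
force: [0.1, -0.5, -0.4]
grip_width: 0.133
t 17.65 tcp [513.8  39.1 178.6] 
 [[ 0.     0.149 -0.989]
 [ 0.001 -0.989 -0.149]
 [-1.    -0.001 -0.   ]] F [ 0.1 -0.5 -0.4] grip 0.13306298056929644
tool shift cm [ 0.46 -0.04  0.03]
turn [ 0.001 -0.     0.001]
```

Tip is at about 56 mm, below the ajar lid's top, with no force, so it is in the lid's hole. Continuing.

```bash
python3 -m jog '[{"fingers":0,"tx":0.4,"ty":-0.03,"tz":0.03,"wx":0,"wy":0,"wz":0},{"fingers":0,"tx":0.4,"ty":0,"tz":0,"wx":0,"wy":0,"wz":0},{"fingers":0,"tx":0,"ty":0,"tz":0,"wx":0,"wy":0,"wz":0}]'; python3 -m jog '[{"fingers":0,"tx":0.4,"ty":0,"tz":0,"wx":0,"wy":0,"wz":0},{"fingers":0,"tx":0.4,"ty":0,"tz":0,"wx":0,"wy":0,"wz":0},{"fingers":0,"tx":0,"ty":0,"tz":0,"wx":0,"wy":0,"wz":0}]'
```

```text
time: 17.95
tcp_pos: [513.4, 39.4, 169.9]
eef_rot: [2.144, 0.163, -2.144]
force: [-0.2, -0.9, -0.8]
grip_width: 0.138
time: 18.25
tcp_pos: [513.5, 39.4, 161.2]
eef_rot: [2.144, 0.163, -2.144]
force: [-0.4, 0.3, -1.3]
grip_width: 0.134
```

```bash
python3 -m jog '[{"fingers":0,"tx":0.5,"ty":0,"tz":0,"wx":0,"wy":0,"wz":0},{"fingers":0,"tx":0.5,"ty":0,"tz":0,"wx":0,"wy":0,"wz":0},{"fingers":0,"tx":0.4,"ty":0,"tz":0,"wx":0,"wy":0,"wz":0},{"fingers":0,"tx":0,"ty":0,"tz":0,"wx":0,"wy":0,"wz":0}]'; python3 -m jog '[{"fingers":0,"tx":0.4,"ty":0,"tz":0,"wx":0,"wy":0,"wz":0},{"fingers":0,"tx":0.4,"ty":0,"tz":0,"wx":0,"wy":0,"wz":0},{"fingers":0,"tx":0,"ty":0,"tz":0,"wx":0,"wy":0,"wz":0}]' 100;  python3 -c "
from h import *
delta([513.5,39.5,134],1.72)"
```

```text
time: 18.65
tcp_pos: [513.5, 39.4, 145.8]
eef_rot: [2.144, 0.163, -2.144]
force: [-0.4, -0.5, -1.0]
grip_width: 0.136
time: 18.95
tcp_pos: [513.6, 39.4, 137.4]
eef_rot: [2.144, 0.163, -2.144]
force: [-0.0, -0.0, 0.8]
grip_width: 0.134
t 18.95 tcp [513.6  39.4 137.4] 
 [[ 0.     0.149 -0.989]
 [ 0.001 -0.989 -0.149]
 [-1.    -0.001 -0.   ]] F [-0.  -0.   0.8] grip 0.1343827694838056
tool shift cm [ 0.34 -0.01  0.01]
turn [ 0.001 -0.     0.001]
```

```bash
python3 -m jog '[{"fingers":0,"tx":0.2,"ty":0,"tz":0,"wx":0,"wy":0,"wz":0},{"fingers":0,"tx":0.2,"ty":0,"tz":0,"wx":0,"wy":0,"wz":0}]'; python3 -m jog '[{"fingers":0,"tx":0.2,"ty":0,"tz":0,"wx":0,"wy":0,"wz":0}]'; python3 -m jog '[{"fingers":0,"tx":0.2,"ty":0,"tz":0,"wx":0,"wy":0,"wz":0}]'
```

```text
time: 19.15
tcp_pos: [513.6, 39.4, 134.1]
eef_rot: [2.145, 0.162, -2.143]
force: [-5.2, -0.6, 18.6]
grip_width: 0.128
time: 19.25
tcp_pos: [513.7, 39.5, 133.9]
eef_rot: [2.145, 0.163, -2.143]
force: [-8.1, 0.4, 26.5]
grip_width: 0.126
time: 19.35
tcp_pos: [513.6, 39.4, 134.1]
eef_rot: [2.146, 0.163, -2.142]
force: [-6.3, -0.5, 18.1]
grip_width: 0.128
```

```bash
python3 - <<'E'
from h import *
b=capture('side')
for i in range(6): capture('top')
W=cloud(b)
x=np.array([np.cos(.15),np.sin(.15)]);y=np.array([-x[1],x[0]]);d=W[...,:2]-np.array([626.8,56.5])
X=d@x;Y=d@y;m=(X<-10)&(X>-85)&(abs(Y)<32)&(W[...,2]>42)&(W[...,2]<65)
print("lid slope",np.polyfit(X[m],W[m][:,2],1),m.sum());st()
p=get_obs()['tcp_pos'];e=W-p;m=(np.hypot(e[...,0],e[...,1])<14)&(e[...,2]>-90)&(e[...,2]<-74);print(W[m].mean(0),m.sum())
save('end.png',np.clip(crop(b['color'],240,160,80,70,8)*1.5,0,255).astype(np.uint8))
E
```

```text
lid slope [-2.79765043e-03  5.07496568e+01] 288
t 19.7 tcp [513.6  39.4 134. ] 
 [[ 0.002  0.149 -0.989]
 [ 0.001 -0.989 -0.149]
 [-1.    -0.001 -0.002]] F [-5.6 -0.4 17.4] grip 0.13129000885201142
[513.12954024  32.83441943  52.44966327] 20
```

View pics/end.png

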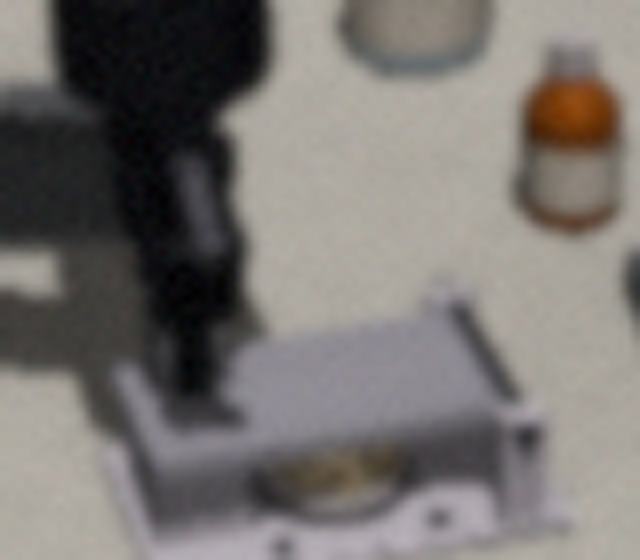

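The lid is level, the gripper at crop (195,370) is pressing the pin's flange onto it, and the bobbin is in place under the lid at (340,480). A steady 17 N held for 0.35 s. Handing in.

```bash
python3 -c "
from workcell import hand_in; print(hand_in())"
```

```text
the job is handed in; nothing more can be done
None
```

I lifted the bobbin off its spindle, seated it on the carrier and swung the lid over onto it. I then pushed the pin through the lid into the base hole. I handed the job in at 19.7 s of the allowed 67 s, still pressing the pin down.

**Last checks before handing in:**
- **Lid:** the depth fit gave a slope of about 0.003 rad, against the limit of 0.025 for shut.
- **Push:** the arm held about 17 N down, steady over 0.35 s. Sideways force was about 6 N.
- **Pin:** before insertion, depth showed it upright and within 0.5 mm of the tool axis. At the end its flange was on the lid, and the tip works out at about 11–12 mm above the bench, where home is 12 mm.
- **Bobbin:** it was visible in place under the shut lid, and was flat on the seat when I let go.

**What disagreed or went unchecked:**
- **Grip opening:** it read about 11 mm on the 14 mm pin grip. The hold was firm.
- **Position estimates:** the two cameras' estimates of the base hole differed by up to 4 mm in y. The pin went in without resistance at the compromise position.
- **Other objects:** I did not measure the bystanders again. No unexpected contact force showed up along the way.

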